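# Book the sachet bin with the scanner and hold its lid half open

### The arm

A 7-joint arm with a two-finger parallel gripper is mounted at the origin on the work surface. World frame = base frame: x ahead of the robot, y to its left, z up, the work surface at z = 0. Lengths are in m, angles in rad, forces in N, time in s.
With the tool pointing down it reaches from about 0.4 to 0.85 m from the base axis. Payload 10.4 kg.
Tool frame: the origin (TCP) lies at the very end of the fingers, on their centre line; the grasp point (between the pads) lies 19 mm behind it; z points along the fingers, y is the line along which they close (so a half turn about z gives the same grasp; the last joint's range is limited). The gripper opens to 87 mm and grips with 3 to 60 N. Pads are 19 mm wide; open, the fingers measure 117 mm over their backs; the gripper's body (75 mm by 190 mm) begins 51 mm behind the grasp point.
Start: joints at [-1.145, 0.332, -0.065, 1.46, 0.022, 1.35, -0.088], TCP at [0.271, 0.563, 0.223] pointing down, gripper open.
Joint ranges: [-2.6, 2.6], [-0.5, 2.12], [-1.47, 1.34], [0.16, 2.42], [-1.27, 4.41], [0.06, 2.06], [-2.6, 2.6]. Speed limits (rad/s): [2.22, 2.22, 2.79, 2.79, 3.14, 3.14, 3.14].

### API

Orientations are given as [roll, pitch, yaw] about the fixed x, y, z axes, in that order (R = Rz(yaw) Ry(pitch) Rx(roll)).
In Python, from station import telemetry, optics, robot gives the robot as it stands.
- The arm moves only by the tool jog_arm, never from a script. Its argument "steps" is a list of rows, each a list of 7 numbers: the opening, from 0 (shut) to 1 (fully open), then the shift along the tool's x, y, z in cm, then the turn, a rotation vector about the tool's x, y, z in degrees. A call has 1 to 10 rows; each row is the pose to reach, as a shift and turn from the pose commanded when the call began, along the tool's axes at that moment; what a row does not reach only later rows make up. A row lasts 1/12 s, in which the tool goes at most 41.7 mm and 7.16 degrees, less where a joint would pass 70% of its speed; a pose out of reach is approached as far as the arm can. A call with a gripper value outside its range is refused whole. The fingers move at their own pace and stop on an object; the grip force is fixed at half the most. Time passes only in rows, so rows that repeat a pose let the fingers close. It gives the time, the measured TCP pose, the force, the opening and the grip force at its end, in the units of the state.
- telemetry.read_state(): the state, without advancing time (a new reading comes with each control period).
- optics.snapshot(name): name is "scene" or "top" or "wrist"; returns (picture, depth): 480x640x3 uint8, red, green, blue; 480x640 float32, m along the optical axis (not along the pixel's ray), 0 where there is no reading.
- optics.calibration(name): a dict with "fx", "fy", "cx", "cy" (pixels), "rvec" (rotation vector, rad) and "tvec" (3), from world to camera coordinates, as OpenCV has them. Camera axes: x right, y down, z forward; pixel columns grow to the right and rows downward; lengths in m; the calibration is good to about 2 mm. A picture is of the moment at which its call begins: read the wrist's pose just before it. calibration takes no time and is no camera call; for the wrist camera it gives the pose at the moment of the call.
- robot.finish_job(): hands the job in; it is judged then, once.
The state is a dict: "time": time; "q": joint angles; "qvel": joint speeds; "tau": joint torques, N m; "eef_pos": TCP position; "tcp_rot": TCP orientation; "contact_force": force on the tool from outside, world axes, zero at the start; "moment": the same for the moment, N m; "grip_width": finger opening in m; "grasp_force": force on a finger pad.
Only numpy, scipy, OpenCV 4.12 (cv2) and the standard library are available. Lean on these libraries where they do the work, as an engineer would, in place of code of your own. Each camera call takes 0.05 s, during which the arm holds its last target. There are 200 camera calls.

### The job

Take the barcode scanner out of its dock, aim it straight at the barcode ticket on the front of the shut steel sachet bin from about 10 cm away, keep it steady there for two seconds to book the lot, and lay it back in its dock the same way round. Then lift the bin's lid and hold it half open, at 45 degrees, so that a colleague can pick sachets out with both hands while the lid still keeps the dust off. The lid falls shut when let go, so finish while holding it there with the gripper, nothing else propping it, and leave the other things on the bench where they stand.

Things in the scene. Friction and masses are not known exactly. Their poses are not given: they have to be found in the camera images.
- bin: Brushed stainless counter bin, fixed, 220 mm front to back, 240 mm wide (254 over the lid), 150 mm high, flat hinged lid, white sachets inside. Origin: centre of its underside, on the bench. x axis level from the front (ticket side; wall at x = -110 mm) to the hinge side, y along the hinge, z up.
- ticket (a point): Centre of the barcode on the white ticket holder on the bin's front (bin frame -139, 0, 75 mm). The card, 86 x 44 mm, leans back 35 degrees from vertical, facing the bin's -x and up; the bars cover 64 x 30 mm. A level beam travelling along the bin's +x through this point reads it.
- bin_lid (a joint): Opening angle of the lid, rad: 0 shut, grows as the front edge rises, stop at 1.75; 45 degrees = 0.785. Free hinge without stay or spring; the lid weighs about 0.6 kg and falls shut (about 3.5 N upward at the handle to start it).
- lid_hinge (a point): Midpoint of the hinge line at the bin's rear top edge (bin frame 118, 0, 153 mm). The hinge line runs along the bin's y axis.
- lid_handle (a point): Middle of the lid's handle: dark round bar 12 mm thick, 120 mm long, parallel to the hinge, on end posts. Lid shut: bar axis 195 mm before and 45 mm above the hinge line, 198 mm above the bench, 42 mm above the lid's top, 41 mm behind its front edge; at 45 degrees 323 mm above the bench. It turns between closed pads: the gripper may stay pointing down. y: along the bar.
- scanner: Cordless straight barcode scanner, 170 mm long, 0.16 kg: grey grip 36 wide, 28 high, x = -85 to 30 mm; black head 48 wide, 33 high, to x = 85 mm, yellow bumper, red window. Origin: centre of underside at mid length, near the centre of mass. x points to the window (beam direction), y across, z up. Grip it from above across the grey grip at x = 0, pads 14 mm above its underside.
- window (a point): Centre of the scanner's red window (scanner frame 86, 0, 16.5 mm); the beam leaves here along the scanner's x axis.
- dock: Black charging dock, fixed: plate 210 x 90 x 10 mm, two U saddles (24 mm long, at x = -72 and 58 mm), 45 mm high tail stop at x = -89 to -95 mm. Origin: centre of underside; x as the docked scanner's, z up. Docked, the scanner's origin is 25 mm above this one, axes parallel; saddle cheeks rise 16 mm beside it, flared, 2 to 3 mm play each side. Open for fingers from x = -60 to 46 mm.
- carton_a: Loose tea carton, white with green foot, 65 x 125 x 85 mm high, origin centre of underside; leave alone.
- carton_b: A second such tea carton; leave alone.
- tin: Loose round green tea tin with brass lid, 87 mm across, 112 mm high, origin centre of underside; leave alone.
- jar: Loose clear jar with white cap, 76 mm across, 94 mm high, origin centre of underside; leave alone.
- stamp: Loose black and red date stamp, 50 x 62 x 73 mm high, origin centre of underside; leave alone.
- tape: Loose blue bench tape dispenser with a brown roll, 165 x 62 x 100 mm high, origin centre of underside; leave alone.
There are look-alikes about, which are no part of the job. There is more than one size of the scanner; the one meant has the size given above.

How it is judged:
By the outcome, as a careful person would: the job done as asked, in the order asked, and still so for the second after the job is handed in, while the arm keeps its last pose, push and grip.
It also fails if it takes over 58 s, if anything falls off the work surface, if the arm or the gripper's body presses on something with over 40 N, if the wrist force passes 120 N, or if a joint passes its speed limit or range.

## Working session

There is one attempt and no reset: what is moved stays moved. The work goes in short steps, Python scripts to look and compute and a tool call to move; the robot and the scene stay as the last step left them, time stands still between calls to the robot, and variables do not carry over. Pictures are saved under pics/ and viewed, at most 10 in all, crops included, and the job is handed in when it is done.

Besides the shell and the picture viewer there is one more tool, called by a JSON object that holds its "method" and its "body", one argument or row to a line. jog_arm: Moves the arm, as the interface text tells. Its arguments: {"type":"object","properties":{"steps":{"type":"array","items":{"type":"array","items":{"type":"number"}}}},"required":["steps"]}

```bash
mkdir -p pics; cat > h.py <<'E'
import numpy as np, cv2
from scipy.spatial.transform import Rotation as R
from station import telemetry, optics, robot
def snap(n,f=None):
    c=optics.calibration(n); p,d=optics.snapshot(n)
    if f: cv2.imwrite('pics/'+f,p[:,:,::-1])
    return p,d,c
def cam(c):
    r=R.from_rotvec(np.ravel(c['rvec'])).as_matrix(); return r,-r.T@np.ravel(c['tvec'])
def ray(c,u,v):
    r,o=cam(c); d=np.stack([(np.asarray(u)-c['cx'])/c['fx'],(np.asarray(v)-c['cy'])/c['fy'],np.ones(np.shape(u))],-1)
    return o,d@r
def onz(c,u,v,z):
    o,d=ray(c,u,v); return o+d*((z-o[2])/d[...,2])[...,None]
def cloud(c,d):
    v,u=np.mgrid[:480,:640]; o,D=ray(c,u,v); return o+D*d[...,None]
E
python3 - <<'E'
from h import *
for n in ['scene','top']:
    p,d,c=snap(n,n+'0.png'); np.savez(n+'0.npz',p=p,d=d,**{k:np.ravel(c[k]) for k in c})
    print(n,cam(c)[1],c['fx'],(d>0).mean())
s=telemetry.read_state(); print(s)
E
```

```text
scene [ 1.66911077 -0.35086338  1.08459908] 542.3926609031439 0.9920930989583333
top [ 0.40444606 -0.0541973   1.37007055] 563.7338034325999 0.9958821614583333
{'time': 0.1, 'q': array([-1.14462854,  0.33281513, -0.06471977,  1.46080519,  0.02159077,
        1.3498776 , -0.08852431]), 'qvel': array([-0.00014737, -0.00204459,  0.0017727 , -0.00210123, -0.00112673,
       -0.00203601,  0.0018866 ]), 'tau': array([ 1.87975682e-03, -6.24549222e+01,  2.49238493e-02, -3.90715563e+01,
       -6.14096015e-02,  3.66407388e-02,  8.18031253e-05]), 'eef_pos': array([0.27101012, 0.5628345 , 0.2218544 ]), 'tcp_rot': array([-3.14038288e+00,  3.62351310e-05,  2.69283536e+00]), 'contact_force': array([-0.08108852,  0.05301215,  0.14644358]), 'moment': array([-0.04620144,  0.02898256,  0.02086872]), 'grasp_force': 0.0, 'grip_width': 0.08722466678587988}
```

View pics/top0.png

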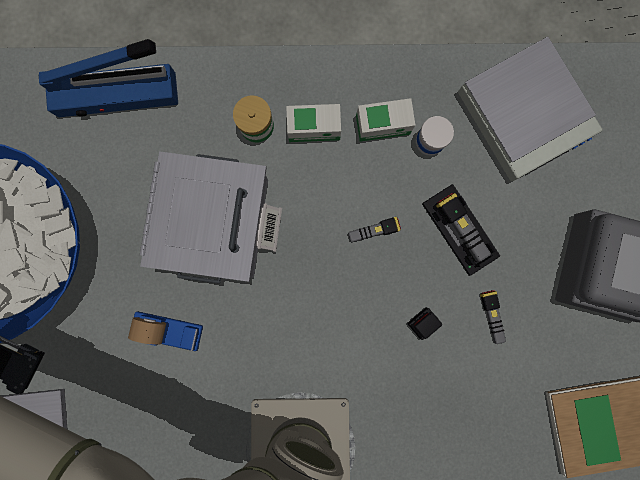

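View pics/scene0.png

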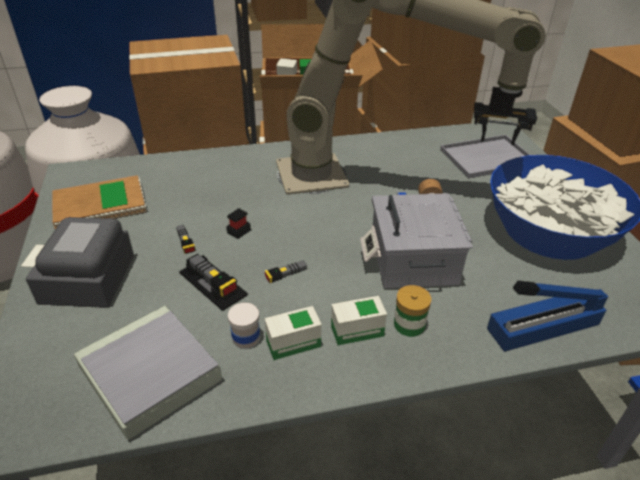

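```bash
cat > m.py <<'E'
from h import *
def rect(P):
    P=P[:,:2]; (c,s,a)=cv2.minAreaRect((P*1000).astype(np.float32)); return np.round(c,1),np.round(s,1),round(a,2)
for n in ['top','scene']:
    z=np.load(n+'0.npz'); c={k:z[k] for k in ['rvec','tvec']}; c.update({k:float(z[k][0]) for k in ['fx','fy','cx','cy']})
    p,d=z['p'],z['d']; C=cloud(c,d); Z=C[...,2]; v,u=np.mgrid[:480,:640]
    print(n,'table z',np.median(Z[(abs(C[...,0]-.5)<.1)&(abs(C[...,1]+.1)<.1)]))
    def box(x0,x1,y0,y1,z0,z1): return (C[...,0]>x0)&(C[...,0]<x1)&(C[...,1]>y0)&(C[...,1]<y1)&(Z>z0)&(Z<z1)
    def big(m):
        k,l,s,_=cv2.connectedComponentsWithStats(m.astype(np.uint8)); i=1+s[1:,4].argmax(); return l==i
    for nm,b in dict(lid=(.3,.8,.0,.45,.145,.17),handle=(.3,.8,.0,.3,.188,.21),dockall=(.35,.7,-.6,-.3,.006,.1),
        plate=(.35,.7,-.6,-.3,.005,.016),scan=(.35,.7,-.6,-.3,.045,.075)).items():
        m=box(*b); m=big(m) if nm!='plate' else m
        P=C[m]; print(nm,len(P),rect(P),'z',np.round(np.percentile(P[:,2],[5,50,95]),4), 'mean',P.mean(0).round(4), 'pca',np.round(np.degrees(np.arctan2(*np.linalg.svd((P-P.mean(0))[:,:2],full_matrices=False)[2][0][::-1])),2))
    # yellow, on scanner
    hsv=cv2.cvtColor(p,cv2.COLOR_RGB2HSV); y=(hsv[...,0]>18)&(hsv[...,0]<35)&(hsv[...,1]>120)&box(.35,.7,-.6,-.3,.02,.1)
    print('yellow',C[y].mean(0),y.sum())
E
python3 m.py
```

```text
top table z -0.00039567503037951646
lid 12556 (array([540. , 202.3]), array([243. , 254.7]), 81.38) z [0.151  0.155  0.1591] mean [0.5385 0.2033 0.155 ] pca 172.23
handle 357 (array([527.4, 123.7]), array([ 12.5, 129.6]), 81.54) z [0.1964 0.2012 0.2051] mean [0.5268 0.1231 0.2011] pca 171.51
dockall 2945 (array([ 514.9, -394.6]), array([209.9,  91.3]), 32.08) z [0.0071 0.0352 0.058 ] mean [ 0.5124 -0.3895  0.0316] pca -147.93
plate 1634 (array([ 525. , -449.7]), array([297.7, 348.8]), 89.84) z [0.0054 0.0088 0.0137] mean [ 0.5131 -0.3962  0.009 ] pca -149.96
scan 1237 (array([ 514.7, -393.4]), array([170.6,  48.8]), 31.49) z [0.0471 0.0532 0.0597] mean [ 0.5198 -0.39    0.0534] pca -147.87
yellow [ 0.51532181 -0.38443319  0.04764352] 206
scene table z -0.0005836787852711023
lid 4732 (array([539.1, 206.9]), array([243.6, 267. ]), 81.46) z [0.1515 0.1564 0.1603] mean [0.5553 0.2038 0.1562] pca -18.68
handle 135 (array([529.5, 127.5]), array([ 13. , 130.5]), 81.07) z [0.1948 0.2026 0.2059] mean [0.5379 0.1251 0.202 ] pca -8.39
dockall 1773 (array([ 516.3, -389.6]), array([215.9,  92.6]), 31.59) z [0.0073 0.0325 0.058 ] mean [ 0.5356 -0.3899  0.0312] pca 36.16
plate 867 (array([ 520.3, -450. ]), array([325.5, 298.1]), 0.7) z [0.0054 0.0094 0.014 ] mean [ 0.5352 -0.3967  0.0095] pca 36.84
scan 664 (array([ 510.9, -388.3]), array([182.4,  57.6]), 31.62) z [0.0475 0.0537 0.0597] mean [ 0.5284 -0.3846  0.0538] pca 31.24
yellow [ 0.53298855 -0.37743013  0.04864708] 192
```

```bash
python3 - <<'E'
import cv2
p=cv2.imread('pics/top0.png')
a=cv2.resize(p[170:290,400:520],(600,600),interpolation=cv2.INTER_CUBIC)
cv2.imwrite('pics/dock.png',a)
E
```

```text
(no output)
```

View pics/dock.png

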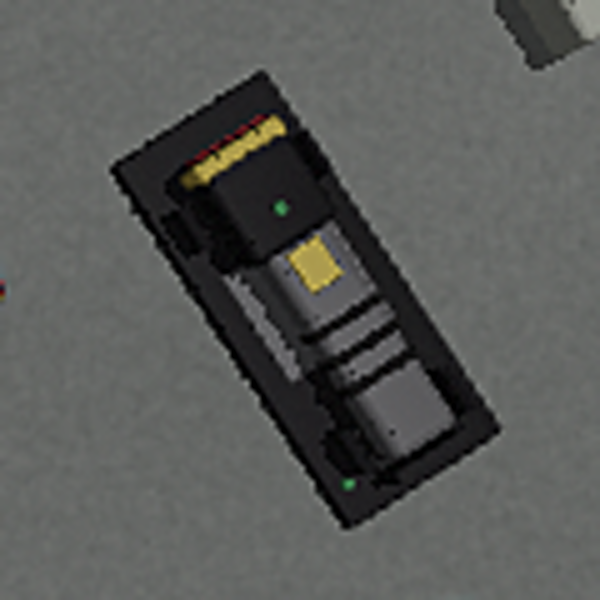

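Top view: the bin is at (205,217), its handle at (238,220) and the ticket at (268,228), facing right. The docked full-size scanner is at (460,229) with its head up-left. The small scanners at (375,230) and (492,315) are look-alikes. The crop shows the docked scanner's yellow bumper and red window at the upper left. The scene view agrees.

```bash
cat >> h.py <<'E'
def go(*ts):
    """rows (cm, deg in tool axes) from the present pose to (x,y,z,yawdeg) tool-down targets"""
    s=telemetry.read_state(); r0=R.from_euler('xyz',s['tcp_rot'])
    print('t',s['time'],'pos',s['eef_pos'].round(4),'rpy',np.degrees(s['tcp_rot']).round(2),'F',s['contact_force'].round(1),'w',round(s['grip_width'],4),'gf',s['grasp_force'],'q',s['q'].round(2))
    for t in ts:
        d=r0.inv().apply(np.array(t[:3])-s['eef_pos'])*100
        w=np.degrees((r0.inv()*R.from_euler('xyz',[180,0,t[3]],degrees=True)).as_rotvec())
        print(t,'->',d.round(2),w.round(1))
E
python3 -c "
from h import *
go((.42,.22,.33,120),(.5147,-.3934,.15,31.6))"
```

```text
t 0.1 pos [0.271  0.5628 0.2219] rpy [-179.93    0.    154.29] F [-0.1  0.1  0.1] w 0.0872 gf 0.0 q [-1.14  0.33 -0.06  1.46  0.02  1.35 -0.09]
(0.42, 0.22, 0.33, 120) -> [-28.3  -24.44 -10.78] [-0.1  0.  34.3]
(0.5147, -0.3934, 0.15, 31.6) -> [-63.44 -75.57   7.28] [-0.000e+00  1.000e-01  1.227e+02]
```

{"method": "jog_arm", "body": {
  "steps": [
    [1,0,0,-8,0,0,0],
    [1,0,0,-8,0,0,0],
    [1,-28,-24,-11,0,0,34],
    [1,-28,-24,-11,0,0,34],
    [1,-28,-24,-11,0,0,34],
    [1,-28,-24,-11,0,0,34],
    [1,-28,-24,-11,0,0,34],
    [1,-28,-24,-11,0,0,34],
    [1,-28,-24,-11,0,0,34],
    [1,-28,-24,-11,0,0,34]
  ]
}}

```text
time: 0.93
eef_pos: [0.4049, 0.2567, 0.3296]
tcp_rot: [-3.141, -0.0, 2.099]
contact_force: [0.7, 0.9, 0.1]
grip_width: 0.0869
grasp_force: 0.0
```

```bash
python3 -c "
from h import *
go((.5147,-.3934,.15,31.6))"
```

```text
t 0.9333 pos [0.4049 0.2567 0.3296] rpy [-1.7999e+02 -2.0000e-02  1.2029e+02] F [0.7 0.9 0.1] w 0.0869 gf 0.0 q [-0.87 -0.04  0.2   1.66  0.01  1.52 -0.14]
(0.5147, -0.3934, 0.15, 31.6) -> [-61.68 -23.3   17.94] [-0.  -0.  88.7]
```

{"method": "jog_arm", "body": {
  "steps": [
    [1,-60,-23,8,0,0,88],
    [1,-60,-23,8,0,0,88],
    [1,-60,-23,8,0,0,88],
    [1,-60,-23,8,0,0,88],
    [1,-60,-23,8,0,0,88],
    [1,-60,-23,8,0,0,88],
    [1,-60,-23,8,0,0,88],
    [1,-60,-23,8,0,0,88],
    [1,-60,-23,8,0,0,88],
    [1,-60,-23,8,0,0,88]
  ]
}}

```text
time: 1.77
eef_pos: [0.4712, -0.1513, 0.2779]
tcp_rot: [3.141, -0.001, 0.843]
contact_force: [1.1, 0.9, -0.2]
grip_width: 0.0866
grasp_force: 0.0
```

```bash
python3 -c "
from h import *
go((.5147,-.3934,.15,31.6))"
```

```text
t 1.7667 pos [ 0.4712 -0.1513  0.2779] rpy [ 1.7999e+02 -3.0000e-02  4.8320e+01] F [ 1.1  0.9 -0.2] w 0.0866 gf 0.0 q [-0.43 -0.01  0.65  1.74  0.01  1.41 -0.51]
(0.5147, -0.3934, 0.15, 31.6) -> [-15.2   19.35  12.78] [ 0.  -0.  16.7]
```

{"method": "jog_arm", "body": {
  "steps": [
    [1,-15,19.5,13,0,0,16.5],
    [1,-15,19.5,13,0,0,16.5],
    [1,-15,19.5,13,0,0,16.5],
    [1,-15,19.5,13,0,0,16.5],
    [1,-15,19.5,13,0,0,16.5],
    [1,-15,19.5,13,0,0,16.5],
    [1,-15,19.5,13,0,0,16.5],
    [1,-15,19.5,13,0,0,16.5],
    [1,-15,19.5,13,0,0,16.5],
    [1,-15,19.5,13,0,0,16.5]
  ]
}}

```text
time: 2.6
eef_pos: [0.519, -0.39, 0.148]
tcp_rot: [-3.141, -0.0, 0.562]
contact_force: [0.2, 0.1, 0.7]
grip_width: 0.087
grasp_force: 0.0
```

```bash
python3 - <<'E'
from h import *
from m import rect
go((.5147,-.3934,.15,31.6),(.5147,-.3934,.02,31.6))
p,d,c=snap('wrist','w1.png'); C=cloud(c,d); Z=C[...,2]
print(cam(c)[1],(d>0).mean())
for z0,z1 in ((.045,.075),(.049,.056),(.056,.065)):
    m=(d>0)&(Z>z0)&(Z<z1)&(abs(C[...,0]-.515)<.12)&(abs(C[...,1]+.394)<.12); print(m.sum(),rect(C[m]) if m.sum() else 0)
E
```

```text
top table z -0.00039567503037951646
lid 12556 (array([540. , 202.3]), array([243. , 254.7]), 81.38) z [0.151  0.155  0.1591] mean [0.5385 0.2033 0.155 ] pca 172.23
handle 357 (array([527.4, 123.7]), array([ 12.5, 129.6]), 81.54) z [0.1964 0.2012 0.2051] mean [0.5268 0.1231 0.2011] pca 171.51
dockall 2945 (array([ 514.9, -394.6]), array([209.9,  91.3]), 32.08) z [0.0071 0.0352 0.058 ] mean [ 0.5124 -0.3895  0.0316] pca -147.93
plate 1634 (array([ 525. , -449.7]), array([297.7, 348.8]), 89.84) z [0.0054 0.0088 0.0137] mean [ 0.5131 -0.3962  0.009 ] pca -149.96
scan 1237 (array([ 514.7, -393.4]), array([170.6,  48.8]), 31.49) z [0.0471 0.0532 0.0597] mean [ 0.5198 -0.39    0.0534] pca -147.87
yellow [ 0.51532181 -0.38443319  0.04764352] 206
scene table z -0.0005836787852711023
lid 4732 (array([539.1, 206.9]), array([243.6, 267. ]), 81.46) z [0.1515 0.1564 0.1603] mean [0.5553 0.2038 0.1562] pca -18.68
handle 135 (array([529.5, 127.5]), array([ 13. , 130.5]), 81.07) z [0.1948 0.2026 0.2059] mean [0.5379 0.1251 0.202 ] pca -8.39
dockall 1773 (array([ 516.3, -389.6]), array([215.9,  92.6])
[... 203 characters left out ...]
4
scan 664 (array([ 510.9, -388.3]), array([182.4,  57.6]), 31.62) z [0.0475 0.0537 0.0597] mean [ 0.5284 -0.3846  0.0538] pca 31.24
yellow [ 0.53298855 -0.37743013  0.04864708] 192
t 2.6 pos [ 0.519 -0.39   0.148] rpy [-179.96   -0.     32.18] F [0.2 0.1 0.7] w 0.087 gf 0.0 q [ 0.03  0.52  0.76  1.52 -0.37  1.25 -0.17]
(0.5147, -0.3934, 0.15, 31.6) -> [-0.54  0.06 -0.2 ] [-0.  -0.   0.6]
(0.5147, -0.3934, 0.02, 31.6) -> [-0.54  0.07 12.8 ] [-0.  -0.   0.6]
[ 0.57683597 -0.35490453  0.31005821] 0.9953841145833333
12596 (array([ 549.4, -456.6]), array([180.1, 187.9]), 32.27)
6094 (array([ 516.3, -394.6]), array([169.7,  48.2]), 32.02)
6182 (array([ 553.1, -371.9]), array([78.1, 47.3]), 32.18)
```

View pics/w1.png

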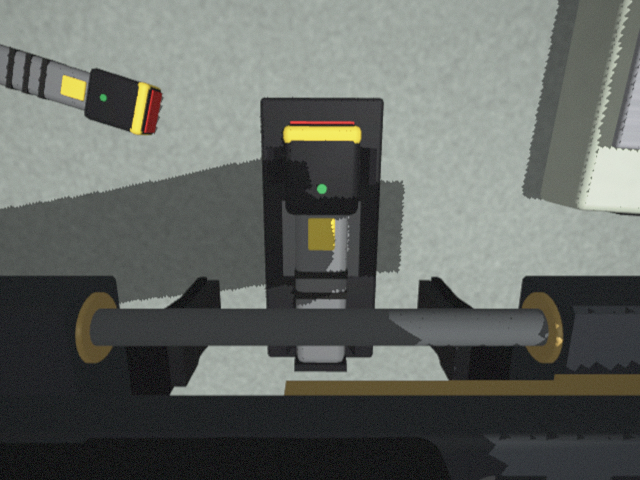

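Wrist view: the scanner lies between the open fingers, its grip at about (321,340) and the window at (322,123), so the alignment is good. I'll go down.

{"method": "jog_arm", "body": {
  "steps": [
    [1,-0.5,0.1,3,0,0,0],
    [1,-0.5,0.1,6,0,0,0],
    [1,-0.5,0.1,9,0,0,0],
    [1,-0.5,0.1,11,0,0,0],
    [1,-0.5,0.1,12,0,0,0],
    [1,-0.5,0.1,12.5,0,0,0],
    [1,-0.5,0.1,12.5,0,0,0],
    [1,-0.5,0.1,12.5,0,0,0]
  ]
}}

```text
time: 3.32
eef_pos: [0.5161, -0.3942, 0.0246]
tcp_rot: [3.14, -0.001, 0.562]
contact_force: [0.1, 0.1, -0.7]
grip_width: 0.0873
grasp_force: 0.0
```

```bash
python3 -c "
from h import *
go((.5155,-.394,.02,32))"
```

```text
t 3.3167 pos [ 0.5161 -0.3942  0.0246] rpy [ 1.799e+02 -6.000e-02  3.220e+01] F [ 0.1  0.1 -0.7] w 0.0873 gf 0.0 q [ 0.08  0.65  0.68  1.62 -0.46  1.04 -0.1 ]
(0.5155, -0.394, 0.02, 32) -> [-0.04 -0.05  0.46] [ 0.1 -0.1  0.2]
```

{"method": "jog_arm", "body": {
  "steps": [
    [1,0,-0.05,0.4,0,0,0],
    [1,0,-0.05,0.4,0,0,0],
    [0,0,-0.05,0.4,0,0,0],
    [0,0,-0.05,0.4,0,0,0],
    [0,0,-0.05,0.4,0,0,0],
    [0,0,-0.05,0.4,0,0,0],
    [0,0,-0.05,0.4,0,0,0],
    [0,0,-0.05,0.4,0,0,0],
    [0,0,-0.05,0.4,0,0,0],
    [0,0,-0.05,0.4,0,0,0]
  ]
}}

```text
time: 4.15
eef_pos: [0.5149, -0.3936, 0.019]
tcp_rot: [-3.142, -0.0, 0.561]
contact_force: [-0.8, 0.4, 0.0]
grip_width: 0.0418
grasp_force: 0.0
```

```bash
python3 -c "
from h import *
go((.5155,-.394,.14,32),(.4903,-.122,.14,81.4),(.4903,-.122,.0535,81.4))"
```

```text
t 4.15 pos [ 0.5149 -0.3936  0.019 ] rpy [-180.     -0.     32.17] F [-0.8  0.4  0. ] w 0.0418 gf 0.0 q [ 0.09  0.65  0.68  1.62 -0.46  1.03 -0.1 ]
(0.5155, -0.394, 0.14, 32) -> [  0.03   0.06 -12.1 ] [-0.  -0.   0.2]
(0.4903, -0.122, 0.14, 81.4) -> [ 12.38 -24.31 -12.09] [ -0.   -0.  -49.2]
(0.4903, -0.122, 0.0535, 81.4) -> [ 12.38 -24.31  -3.44] [ -0.   -0.  -49.2]
```

Fingers still closing; give them time, then note the grasped pose (the pose to return to).

{"method": "jog_arm", "body": {
  "steps": [
    [0,0,0,0,0,0,0],
    [0,0,0,0,0,0,0],
    [0,0,0,0,0,0,0],
    [0,0,0,0,0,0,0],
    [0,0,0,0,0,0,0]
  ]
}}

```text
time: 4.57
eef_pos: [0.5149, -0.3937, 0.0191]
tcp_rot: [-3.142, -0.0, 0.561]
contact_force: [0.2, -0.9, 0.7]
grip_width: 0.0359
grasp_force: 30.0
```

{"method": "jog_arm", "body": {
  "steps": [
    [0,0,0,-0.5,0,0,0],
    [0,0,0,-1.5,0,0,0],
    [0,0,0,-3,0,0,0],
    [0,0,0,-5,0,0,0],
    [0,0,0,-7,0,0,0],
    [0,0,0,-9,0,0,0],
    [0,0,0,-11,0,0,0],
    [0,0,0,-12,0,0,0],
    [0,0,0,-12,0,0,0]
  ]
}}

```text
time: 5.32
eef_pos: [0.5159, -0.3947, 0.1426]
tcp_rot: [3.137, -0.002, 0.561]
contact_force: [-0.1, -0.9, -1.6]
grip_width: 0.0358
grasp_force: 30.0
```

```bash
python3 -c "
from h import *
go((.4903,-.122,.14,81.4))"
```

```text
t 5.3167 pos [ 0.5159 -0.3947  0.1426] rpy [ 1.7976e+02 -1.4000e-01  3.2160e+01] F [-0.1 -0.9 -1.6] w 0.0358 gf 29.991454649716616 q [ 0.04  0.52  0.76  1.53 -0.37  1.23 -0.16]
(0.4903, -0.122, 0.14, 81.4) -> [ 12.34 -24.46   0.19] [  0.3  -0.  -49.2]
```

{"method": "jog_arm", "body": {
  "steps": [
    [0,12.3,-24.4,0,0,0,-49],
    [0,12.3,-24.4,0,0,0,-49],
    [0,12.3,-24.4,0,0,0,-49],
    [0,12.3,-24.4,0,0,0,-49],
    [0,12.3,-24.4,0,0,0,-49],
    [0,12.3,-24.4,0,0,0,-49],
    [0,12.3,-24.4,0,0,0,-49],
    [0,12.3,-24.4,0,0,0,-49],
    [0,12.3,-24.4,0,0,0,-49],
    [0,12.3,-24.4,0,0,0,-49]
  ]
}}

```text
time: 6.15
eef_pos: [0.4888, -0.1223, 0.1388]
tcp_rot: [-3.141, 0.0, 1.415]
contact_force: [-0.2, -0.4, -1.3]
grip_width: 0.0358
grasp_force: 30.0
```

```bash
python3 - <<'E'
from h import *
from m import rect
go((.4903,-.122,.0535,81.4))
p,d,c=snap('wrist','w2.png'); C=cloud(c,d); np.savez('w2.npz',C=C,p=p)
# ticket card: white points in front of bin
hsv=cv2.cvtColor(p,cv2.COLOR_RGB2HSV)
b=(d>0)&(C[...,0]>.44)&(C[...,0]<.6)&(C[...,1]>.02)&(C[...,1]<.095)&(C[...,2]>.03)&(C[...,2]<.12)
P=C[b]; print(b.sum(),P.mean(0),P.min(0),P.max(0))
w=b&(hsv[...,2]>170)&(hsv[...,1]<40); dk=b&(hsv[...,2]<70)
for m in (w,dk): print(m.sum(),rect(C[m]),C[m].mean(0),C[m].min(0),C[m].max(0))
E
```

```text
top table z -0.00039567503037951646
lid 12556 (array([540. , 202.3]), array([243. , 254.7]), 81.38) z [0.151  0.155  0.1591] mean [0.5385 0.2033 0.155 ] pca 172.23
handle 357 (array([527.4, 123.7]), array([ 12.5, 129.6]), 81.54) z [0.1964 0.2012 0.2051] mean [0.5268 0.1231 0.2011] pca 171.51
dockall 2945 (array([ 514.9, -394.6]), array([209.9,  91.3]), 32.08) z [0.0071 0.0352 0.058 ] mean [ 0.5124 -0.3895  0.0316] pca -147.93
plate 1634 (array([ 525. , -449.7]), array([297.7, 348.8]), 89.84) z [0.0054 0.0088 0.0137] mean [ 0.5131 -0.3962  0.009 ] pca -149.96
scan 1237 (array([ 514.7, -393.4]), array([170.6,  48.8]), 31.49) z [0.0471 0.0532 0.0597] mean [ 0.5198 -0.39    0.0534] pca -147.87
yellow [ 0.51532181 -0.38443319  0.04764352] 206
scene table z -0.0005836787852711023
lid 4732 (array([539.1, 206.9]), array([243.6, 267. ]), 81.46) z [0.1515 0.1564 0.1603] mean [0.5553 0.2038 0.1562] pca -18.68
handle 135 (array([529.5, 127.5]), array([ 13. , 130.5]), 81.07) z [0.1948 0.2026 0.2059] mean [0.5379 0.1251 0.202 ] pca -8.39
dockall 1773 (array([ 516.3, -389.6]), array([215.9,  92.6]), 31.59) z [0.0073 0.0325 0.058 ] mean [ 0.5356 -0.3899  0.0312] pca 36.16
plate 867 (array([ 520.3, -450. ]), array([325.5, 298.1]), 0.7) z [0.0054 0.0094 0.014 ] mean [ 0.5352 -0.3967  0.0095] pca 36.84
scan 664 (array([ 510.9, -388.3]), array([182.4,  57.6]), 31.62) z [0.0475 0.0537 0.0597] mean [ 0.5284 -0.3846  0.0538] pca 31.24
yellow [ 0.53298855 -0.37743013  0.04864708] 192
t 6.15 pos [ 0.4888 -0.1223  0.1388] rpy [-1.7998e+02  1.0000e-02  8.1070e+01] F [-0.2 -0.4 -1.3] w 0.0358 gf 29.991104481741786 q [-0.37  0.14  0.57  1.91 -0.08  1.12  0.07]
(0.4903, -0.122, 0.0535, 81.4) -> [0.05 0.14 8.53] [-0.   0.  -0.3]<stdin>:8: RuntimeWarning: Mean of empty slice.
  ret = um.true_divide(
Traceback (most recent call last):
ValueError: zero-size array to reduction operation minimum which has no identity
```

View pics/w2.png

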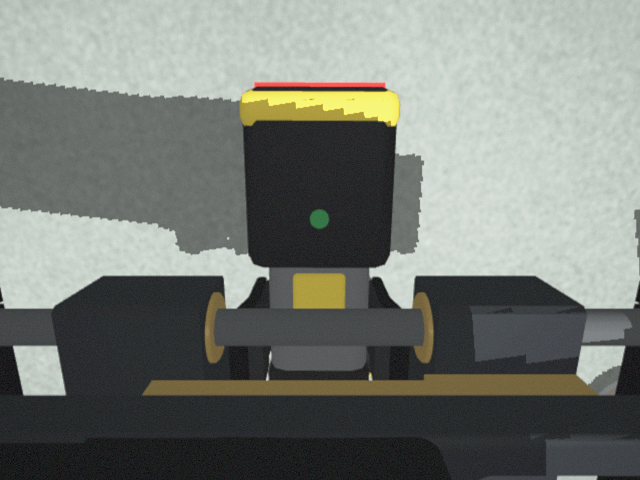

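The wrist view shows the scanner straight in the grip, window edge at (320,85); the ticket is out of view. I'll check the ticket position in the stored top picture and the current held-scanner pose from a fresh one.

```bash
sed -i 's/^for n in/if __name__=="__main__":\n  for n in/' m.py; python3 - <<'E'
from h import *
def rect(P):
    (c,s,a)=cv2.minAreaRect((P[:,:2]*1000).astype(np.float32)); return np.round(c,1),np.round(s,1),round(a,2)
z=np.load('top0.npz'); c={k:z[k] for k in ['rvec','tvec']}; c.update({k:float(z[k][0]) for k in ['fx','fy','cx','cy']})
p,d=z['p'],z['d']; C=cloud(c,d); g=cv2.cvtColor(p,cv2.COLOR_RGB2GRAY)
b=np.zeros_like(g); b[200:256,258:286]=1
w=(b>0)&(g>170); print('white',w.sum(),rect(C[w]),C[w].mean(0))
h=cv2.convexHull(np.argwhere(w)[:,::-1].astype(np.int32)); m=np.zeros_like(g); cv2.fillConvexPoly(m,h,1)
k=(m>0)&(g<110); v,u=np.nonzero(k); print('bars',k.sum(),cv2.minAreaRect(np.argwhere(k)[:,::-1].astype(np.float32)),C[k].mean(0))
(uc,vc),_,_=cv2.minAreaRect(np.argwhere(k)[:,::-1].astype(np.float32)); print('ticket',onz(c,uc,vc,.075))
print('predicted',C is None or np.array([.539,.1993])-.139*np.array([.15,.989]))
p,d,c=snap('top','t2.png'); C=cloud(c,d)
m=(C[...,2]>.155)&(C[...,2]<.185)&(abs(C[...,0]-.49)<.03)&(C[...,1]>-.09)&(C[...,1]<-.02); print('head',m.sum(),rect(C[m]))
E
```

```text
white 33 (array([529.1,  87.3]), array([ 4. , 73.7]), 81.74) [0.52825952 0.0871618  0.06530561]
bars 10 ((259.38592529296875, 219.97987365722656), (0.40549907088279724, 18.247459411621094), 10.007980346679688) [0.53552702 0.08797724 0.06481748]
ticket [0.53591822 0.08666972 0.075     ]
predicted [0.51815  0.061829]
head 339 (array([498.9, -56. ]), array([35.1, 46.5]), 81.25)
```

```bash
python3 - <<'E'
from h import *
z=np.load('top0.npz'); c={k:z[k] for k in ['rvec','tvec']}; c.update({k:float(z[k][0]) for k in ['fx','fy','cx','cy']})
g=cv2.cvtColor(z['p'],cv2.COLOR_RGB2GRAY); print(g[204:254:3,260:286])
C=cloud(c,z['d'])
b=np.zeros_like(g); b[200:258,260:286]=1
k=(b>0)&(g<75)&(C[...,2]>.055)
r=cv2.minAreaRect(np.argwhere(k)[:,::-1].astype(np.float32)); print(k.sum(),r,onz(c,*r[0],.075),C[k].mean(0))
E
```

```text
[[ 64  46  47  82 155 144 130 108 102 102  99 102 102 104 105 105 107 109
  107 108 107 103 105 106 107 105]
 [ 35  62  77 122 144 131  93 129 128 127 128 129 129 129 130 124 125 111
  103 124 120 108 105 104 106 108]
 [ 35  84 174 137 139 126 132 134 133 133 133 134 135 134 136 133 133 127
  126 138 131 123 104 108 107 106]
 [ 68 186 159 137 133 128 139 103  29  41 116 115 151 146 140 138 135 134
  115 140 128 115 100 104 106 107]
 [ 84 182 137 139 125 132 141  73 124 125  78  40  40 123 120 114 107 137
  139 133 131 103 105 103 102 101]
 [183 155 137 136 128 137 143  28  35 124 125 127  36  36   0  38 145 133
  143 131 109  99 100 103 102 101]
 [181 146 138 129 136 140  70  35  86 127 127 125  35   0  38 143 138 135
  136 131  57 110 109 104 100 102]
 [164 136 135 125 140 146 117 124 127  39  83  39 123 121 115 143 136 142
  129 107 100 101 101 104 104 104]
 [147 138 129 133 141  68  34  42 131  84 130  38  36   0  75 143 133 139
  129 106 102 101 104 104 103 100]
 [136 136 126 139 144  71  40 128 125 124  82  37  33  74 147 135 138 132
  106 100 102  98 103 100 101 102]
 [138 131 
[... 230 characters left out ...]
111  25  27   0   0   3  36 113 141 117 140 129 115
  101 104 106 102  98 103 103 102]
 [126 130 134 133 135 134 133 132 135 136 134 133 135 134 139 133 130  95
   97  98 101 103 103 103 104 105]
 [111 130 129 128 128 128 111 128 130 130 133 134 133 130 143 129 109  95
  101 103 104 106 103  97  96  94]
 [ 46  44  45  45  42  51  69  75 120 118 140 138 134 138 137 131 105 103
  105 103 101 100 101 102 102 102]
 [ 40  41  43  40  42  42  41  45 116 107 106 110  37  44  43  43 107 101
  101 103 104 102 103 103 101 100]]
157 ((269.11846923828125, 224.52020263671875), (50.93915939331055, 14.521461486816406), 81.25383758544922) [0.52513148 0.06426122 0.075     ] [0.52444214 0.06411839 0.09676838]
```

Bars span about (264–275, 213–241), centre near (269,227), giving roughly (0.519, 0.063), as predicted from the bin pose. I'll lower to ticket height.

{"method": "jog_arm", "body": {
  "steps": [
    [0,0,0.15,2,0,0,-0.3],
    [0,0,0.15,4,0,0,-0.3],
    [0,0,0.15,6,0,0,-0.3],
    [0,0,0.15,7.5,0,0,-0.3],
    [0,0,0.15,8.3,0,0,-0.3],
    [0,0,0.15,8.5,0,0,-0.3],
    [0,0,0.15,8.5,0,0,-0.3],
    [0,0,0.15,8.5,0,0,-0.3],
    [0,0,0.15,8.5,0,0,-0.3]
  ]
}}

```text
time: 7.0
eef_pos: [0.4914, -0.1221, 0.055]
tcp_rot: [3.14, -0.0, 1.421]
contact_force: [-1.0, -0.8, -1.3]
grip_width: 0.0361
grasp_force: 30.0
```

```bash
python3 -c "
from h import *
go((.4905,-.122,.0535,81.4))
p,d,c=snap('scene','s2.png')
cv2.imwrite('pics/s2c.png',cv2.resize(p[150:330,200:480,::-1],(784,504),interpolation=cv2.INTER_CUBIC))"
```

```text
t 7.0 pos [ 0.4914 -0.1221  0.055 ] rpy [ 1.7991e+02 -2.0000e-02  8.1450e+01] F [-1.  -0.8 -1.3] w 0.0361 gf 29.991329479962587 q [-0.34  0.26  0.55  1.98 -0.17  0.94  0.15]
(0.4905, -0.122, 0.0535, 81.4) -> [-0.   -0.09  0.15] [ 0.1 -0.   0. ]
```

View pics/s2c.png

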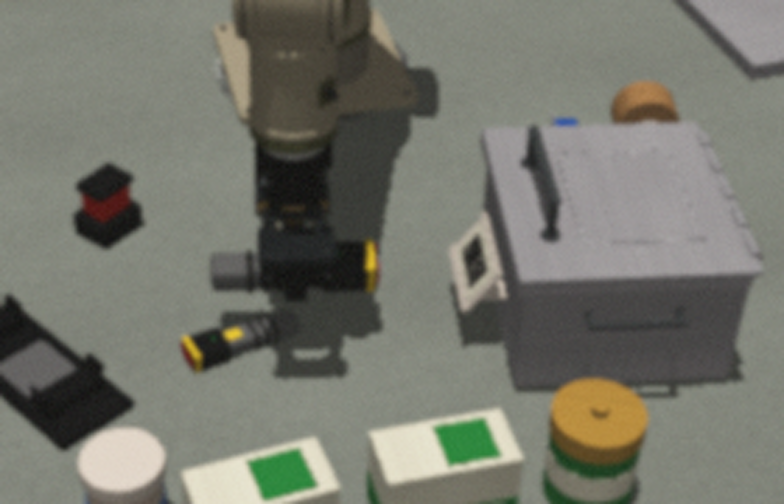

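Scene crop: the scanner is level, its window at (375,265) facing the ticket bars at (475,258), about 10 cm apart. I'll hold it there for over 2 s.

{"method": "jog_arm", "body": {
  "steps": [
    [0,0,0,0.1,0,0,0],
    [0,0,0,0.1,0,0,0],
    [0,0,0,0.1,0,0,0],
    [0,0,0,0.1,0,0,0],
    [0,0,0,0.1,0,0,0],
    [0,0,0,0.1,0,0,0],
    [0,0,0,0.1,0,0,0],
    [0,0,0,0.1,0,0,0],
    [0,0,0,0.1,0,0,0],
    [0,0,0,0.1,0,0,0]
  ]
}}

```text
time: 7.88
eef_pos: [0.4906, -0.1219, 0.0531]
tcp_rot: [-3.142, -0.0, 1.422]
contact_force: [0.4, 0.0, -0.8]
grip_width: 0.0358
grasp_force: 30.0
```

{"method": "jog_arm", "body": {
  "steps": [
    [0,0,0,0,0,0,0],
    [0,0,0,0,0,0,0],
    [0,0,0,0,0,0,0],
    [0,0,0,0,0,0,0],
    [0,0,0,0,0,0,0],
    [0,0,0,0,0,0,0],
    [0,0,0,0,0,0,0],
    [0,0,0,0,0,0,0],
    [0,0,0,0,0,0,0],
    [0,0,0,0,0,0,0]
  ]
}}

```text
time: 8.72
eef_pos: [0.4906, -0.1218, 0.0531]
tcp_rot: [-3.142, -0.0, 1.422]
contact_force: [-0.1, 0.6, -1.5]
grip_width: 0.036
grasp_force: 30.0
```

{"method": "jog_arm", "body": {
  "steps": [
    [0,0,0,0,0,0,0],
    [0,0,0,0,0,0,0],
    [0,0,0,0,0,0,0],
    [0,0,0,0,0,0,0],
    [0,0,0,0,0,0,0],
    [0,0,0,0,0,0,0],
    [0,0,0,0,0,0,0],
    [0,0,0,0,0,0,0],
    [0,0,0,0,0,0,0],
    [0,0,0,0,0,0,0]
  ]
}}

```text
time: 9.55
eef_pos: [0.4906, -0.1219, 0.053]
tcp_rot: [-3.142, -0.0, 1.422]
contact_force: [-0.3, -0.5, -1.4]
grip_width: 0.0358
grasp_force: 30.0
```

{"method": "jog_arm", "body": {
  "steps": [
    [0,0,0,0,0,0,0],
    [0,0,0,0,0,0,0],
    [0,0,0,0,0,0,0],
    [0,0,0,0,0,0,0],
    [0,0,0,0,0,0,0],
    [0,0,0,0,0,0,0],
    [0,0,0,0,0,0,0],
    [0,0,0,0,0,0,0],
    [0,0,0,0,0,0,0],
    [0,0,0,0,0,0,0]
  ]
}}

```text
time: 10.38
eef_pos: [0.4906, -0.1218, 0.0531]
tcp_rot: [-3.142, -0.0, 1.422]
contact_force: [0.3, 0.5, -1.6]
grip_width: 0.0357
grasp_force: 30.0
```

```bash
python3 -c "
from h import *
go((.4905,-.122,.15,81.4),(.515,-.3937,.142,32.2))"
```

```text
t 10.3833 pos [ 0.4906 -0.1218  0.0531] rpy [-180.     -0.     81.47] F [ 0.3  0.5 -1.6] w 0.0357 gf 29.991525867953897 q [-0.34  0.26  0.55  1.98 -0.17  0.94  0.15]
(0.4905, -0.122, 0.15, 81.4) -> [-0.02 -0.01 -9.69] [-0.  -0.   0.1]
(0.515, -0.3937, 0.142, 32.2) -> [-26.52   6.45  -8.9 ] [-0.  -0.  49.3]
```

{"method": "jog_arm", "body": {
  "steps": [
    [0,0,0,-3,0,0,0],
    [0,0,0,-6,0,0,0],
    [0,0,0,-9,0,0,0],
    [0,-26.5,6.4,-9,0,0,49.3],
    [0,-26.5,6.4,-9,0,0,49.3],
    [0,-26.5,6.4,-9,0,0,49.3],
    [0,-26.5,6.4,-9,0,0,49.3],
    [0,-26.5,6.4,-9,0,0,49.3],
    [0,-26.5,6.4,-9,0,0,49.3],
    [0,-26.5,6.4,-9,0,0,49.3]
  ]
}}

```text
time: 11.22
eef_pos: [0.5133, -0.3982, 0.143]
tcp_rot: [3.14, 0.002, 0.552]
contact_force: [-0.2, -0.4, -0.8]
grip_width: 0.0354
grasp_force: 30.0
```

```bash
python3 -c "
from h import *
go((.515,-.3937,.142,32.2))"
```

```text
t 11.2167 pos [ 0.5133 -0.3982  0.143 ] rpy [1.799e+02 1.000e-01 3.164e+01] F [-0.2 -0.4 -0.8] w 0.0354 gf 29.985702177509665 q [ 0.02  0.54  0.79  1.53 -0.39  1.24 -0.15]
(0.515, -0.3937, 0.142, 32.2) -> [ 0.38 -0.29  0.1 ] [ 0.1  0.1 -0.6]
```

Overshooting a little; let it settle with a zero move, then measure.

{"method": "jog_arm", "body": {
  "steps": [
    [0,0,0,0,0,0,0],
    [0,0,0,0,0,0,0],
    [0,0,0,0,0,0,0],
    [0,0,0,0,0,0,0]
  ]
}}

```text
time: 11.55
eef_pos: [0.5152, -0.3918, 0.1429]
tcp_rot: [-3.141, -0.001, 0.564]
contact_force: [0.1, -0.5, -1.1]
grip_width: 0.0357
grasp_force: 30.0
```

```bash
python3 -c "
from h import *
go((.515,-.3937,.045,32.2),(.515,-.3937,.0195,32.2))"
```

```text
t 11.55 pos [ 0.5152 -0.3918  0.1429] rpy [-1.7995e+02 -5.0000e-02  3.2340e+01] F [ 0.1 -0.5 -1.1] w 0.0357 gf 29.99144953675568 q [ 0.01  0.53  0.79  1.53 -0.39  1.24 -0.15]
(0.515, -0.3937, 0.045, 32.2) -> [-0.13  0.16  9.79] [-0.1 -0.1  0.1]
(0.515, -0.3937, 0.0195, 32.2) -> [-0.13  0.16 12.34] [-0.1 -0.1  0.1]
```

{"method": "jog_arm", "body": {
  "steps": [
    [0,-0.1,0.1,2,0,0,0],
    [0,-0.1,0.1,4,0,0,0],
    [0,-0.1,0.1,6,0,0,0],
    [0,-0.1,0.1,7.5,0,0,0],
    [0,-0.1,0.1,8,0,0,0],
    [0,-0.1,0.1,8,0,0,0],
    [0,-0.1,0.1,8,0,0,0],
    [0,-0.1,0.1,8,0,0,0],
    [0,-0.1,0.1,8,0,0,0],
    [0,-0.1,0.1,8,0,0,0]
  ]
}}

```text
time: 12.38
eef_pos: [0.5147, -0.3951, 0.0639]
tcp_rot: [3.141, -0.001, 0.561]
contact_force: [-0.3, 0.3, -1.6]
grip_width: 0.0356
grasp_force: 30.0
```

```bash
python3 -c "
from h import *
go((.515,-.3937,.0195,32.2))"
```

```text
t 12.3833 pos [ 0.5147 -0.3951  0.0639] rpy [ 1.7994e+02 -4.0000e-02  3.2170e+01] F [-0.3  0.3 -1.6] w 0.0356 gf 29.991223700344563 q [ 0.05  0.61  0.74  1.6  -0.45  1.11 -0.11]
(0.515, -0.3937, 0.0195, 32.2) -> [ 0.1  -0.1   4.44] [ 0.1 -0.  -0. ]
```

Settled 1 mm short. I'll correct that and lower slowly into the saddles.

{"method": "jog_arm", "body": {
  "steps": [
    [0,0.1,-0.1,0.5,0,0,0],
    [0,0.1,-0.1,1.3,0,0,0],
    [0,0.1,-0.1,2,0,0,0],
    [0,0.1,-0.1,2.7,0,0,0],
    [0,0.1,-0.1,3.3,0,0,0],
    [0,0.1,-0.1,3.8,0,0,0],
    [0,0.1,-0.1,4.1,0,0,0],
    [0,0.1,-0.1,4.3,0,0,0],
    [0,0.1,-0.1,4.4,0,0,0],
    [0,0.1,-0.1,4.4,0,0,0]
  ]
}}

```text
time: 13.22
eef_pos: [0.5146, -0.3935, 0.0192]
tcp_rot: [3.142, -0.0, 0.561]
contact_force: [0.0, 0.3, -0.8]
grip_width: 0.0359
grasp_force: 30.0
```

```bash
python3 -c "
from h import *
go((.515,-.3937,.0191,32.2))"
```

```text
t 13.2167 pos [ 0.5146 -0.3935  0.0192] rpy [ 1.800e+02 -1.000e-02  3.216e+01] F [ 0.   0.3 -0.8] w 0.0359 gf 29.991520084440708 q [ 0.07  0.66  0.71  1.63 -0.48  1.03 -0.09]
(0.515, -0.3937, 0.0191, 32.2) -> [0.02 0.04 0.01] [ 0. -0. -0.]
```

{"method": "jog_arm", "body": {
  "steps": [
    [1,0,0,0,0,0,0],
    [1,0,0,0,0,0,0],
    [1,0,0,0,0,0,0],
    [1,0,0,0,0,0,0],
    [1,0,0,0,0,0,0],
    [1,0,0,0,0,0,0],
    [1,0,0,0,0,0,0],
    [1,0,0,0,0,0,0]
  ]
}}

```text
time: 13.88
eef_pos: [0.5146, -0.3934, 0.019]
tcp_rot: [-3.142, -0.0, 0.561]
contact_force: [-0.2, 0.1, -0.2]
grip_width: 0.081
grasp_force: 0.0
```

{"method": "jog_arm", "body": {
  "steps": [
    [1,0,0,-1,0,0,0],
    [1,0,0,-3,0,0,0],
    [1,0,0,-6,0,0,0],
    [1,0,0,-9,0,0,0],
    [1,0,0,-13,0,0,0],
    [1,0,0,-17,0,0,0],
    [1,0,0,-21,0,0,0],
    [1,0,0,-25,0,0,0],
    [1,0,0,-28,0,0,0],
    [1,0,0,-28,0,0,0]
  ]
}}

```text
time: 14.72
eef_pos: [0.5154, -0.3953, 0.307]
tcp_rot: [3.133, -0.004, 0.561]
contact_force: [0.2, -1.3, 0.0]
grip_width: 0.0869
grasp_force: 0.0
```

```bash
python3 - <<'E'
from h import *
go((.5271,.1237,.3,171.5),(.5271,.1237,.3,-8.5))
p,d,c=snap('top','t3.png'); C=cloud(c,d)
m=(C[...,2]>.045)&(C[...,2]<.075)&(abs(C[...,0]-.515)<.12)&(abs(C[...,1]+.394)<.12)
k,l,s,_=cv2.connectedComponentsWithStats(m.astype(np.uint8))
m=l==1+s[1:,4].argmax(); print(m.sum(),cv2.minAreaRect((C[m][:,:2]*1000).astype(np.float32)),np.percentile(C[m][:,2],[5,50,95]))
cv2.imwrite('pics/t3c.png',cv2.resize(p[160:300,380:540,::-1],(640,560),interpolation=cv2.INTER_CUBIC))
E
```

```text
t 14.7167 pos [ 0.5154 -0.3953  0.307 ] rpy [179.5   -0.23  32.14] F [ 0.2 -1.3  0. ] w 0.0869 gf 0.0 q [ 0.01  0.44  0.84  1.3  -0.33  1.54 -0.2 ]
(0.5271, 0.1237, 0.3, 171.5) -> [ 28.59 -43.33   0.44] [   0.5    0.5 -139.4]
(0.5271, 0.1237, 0.3, -8.5) -> [ 28.59 -43.33   0.44] [ 0.4 -0.4 40.6]
789 ((530.2207641601562, -385.2609558105469), (136.0015869140625, 50.03324890136719), 32.80141830444336) [0.04783227 0.05494444 0.0606958 ]
```

View pics/t3c.png

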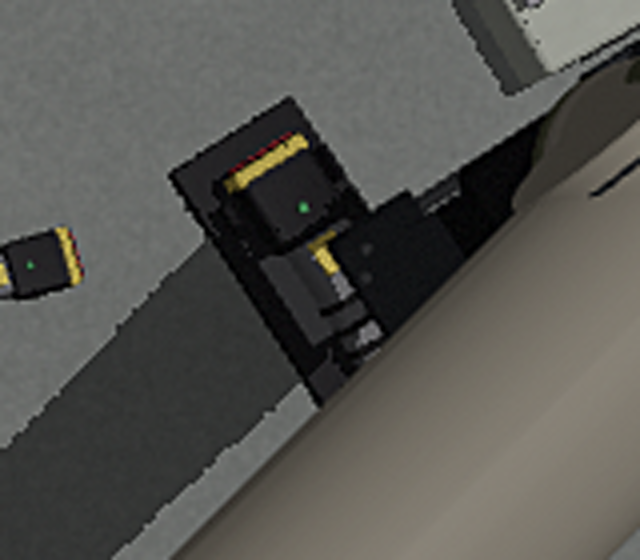

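The crop shows the scanner back in its saddles, bumper at (268,160). Its front end is at the same place as before. Now to the handle.

{"method": "jog_arm", "body": {
  "steps": [
    [1,28.6,-43.3,0,0,0,-139],
    [1,28.6,-43.3,0,0,0,-139],
    [1,28.6,-43.3,0,0,0,-139],
    [1,28.6,-43.3,0,0,0,-139],
    [1,28.6,-43.3,0,0,0,-139],
    [1,28.6,-43.3,0,0,0,-139],
    [1,28.6,-43.3,0,0,0,-139],
    [1,28.6,-43.3,0,0,0,-139],
    [1,28.6,-43.3,0,0,0,-139],
    [1,28.6,-43.3,0,0,0,-139]
  ]
}}

```text
time: 15.6
eef_pos: [0.5229, 0.025, 0.2988]
tcp_rot: [-3.141, -0.0, 1.818]
contact_force: [0.8, 0.5, 0.4]
grip_width: 0.0873
grasp_force: 0.0
```

```bash
python3 - <<'E'
from h import *
go((.5271,.1237,.3,171.5))
E
```

```text
t 15.6 pos [0.5229 0.025  0.2988] rpy [-1.7998e+02 -2.0000e-02  1.0414e+02] F [0.8 0.5 0.4] w 0.0873 gf 0.0 q [-0.59  0.07  0.48  1.63 -0.03  1.46  0.14]
(0.5271, 0.1237, 0.3, 171.5) -> [ 9.47  2.81 -0.11] [ -0.   -0.  -67.4]
```

{"method": "jog_arm", "body": {
  "steps": [
    [1,9.4,2.8,0,0,0,-67],
    [1,9.4,2.8,0,0,0,-67],
    [1,9.4,2.8,0,0,0,-67],
    [1,9.4,2.8,0,0,0,-67],
    [1,9.4,2.8,0,0,0,-67],
    [1,9.4,2.8,0,0,0,-67],
    [1,9.4,2.8,0,0,0,-67],
    [1,9.4,2.8,0,0,0,-67],
    [1,9.4,2.8,0,0,0,-67],
    [1,9.4,2.8,0,0,0,-67]
  ]
}}

```text
time: 16.43
eef_pos: [0.5282, 0.1208, 0.2985]
tcp_rot: [-3.141, -0.001, 2.988]
contact_force: [0.4, 0.4, 0.4]
grip_width: 0.0873
grasp_force: 0.0
```

{"method": "jog_arm", "body": {
  "steps": [
    [1,0,0,0,0,0,0],
    [1,0,0,0,0,0,0],
    [1,0,0,0,0,0,0],
    [1,0,0,0,0,0,0]
  ]
}}

```text
time: 16.77
eef_pos: [0.5286, 0.121, 0.299]
tcp_rot: [-3.141, -0.0, 2.979]
contact_force: [0.3, -0.7, 0.5]
grip_width: 0.0869
grasp_force: 0.0
```

```bash
python3 - <<'E'
from h import *
go((.5271,.1237,.3,171.5),(.5271,.1237,.179,171.5))
p,d,c=snap('wrist','w4.png'); C=cloud(c,d); Z=C[...,2]
m=(d>0)&(Z>.19)&(Z<.21)&(abs(C[...,0]-.527)<.09)&(abs(C[...,1]-.124)<.04)
print(m.sum(),cv2.minAreaRect((C[m][:,:2]*1000).astype(np.float32)) if m.sum() else 0, C[m].mean(0), C[m].max(0))
E
```

```text
t 16.7667 pos [0.5286 0.121  0.299 ] rpy [-1.7999e+02 -1.0000e-02  1.7070e+02] F [ 0.3 -0.7  0.5] w 0.0869 gf 0.0 q [-0.62  0.11  0.35  1.58 -0.04  1.46  1.13]
(0.5271, 0.1237, 0.3, 171.5) -> [ 0.19  0.24 -0.1 ] [-0.  -0.  -0.8]
(0.5271, 0.1237, 0.179, 171.5) -> [ 0.19  0.24 12.  ] [-0.  -0.  -0.8]
2902 ((518.537109375, 124.33184051513672), (11.909272193908691, 114.63388061523438), 81.0730209350586) [0.51527027 0.12504785 0.20250757] [0.57587632 0.13790998 0.20574834]
```

View pics/w4.png

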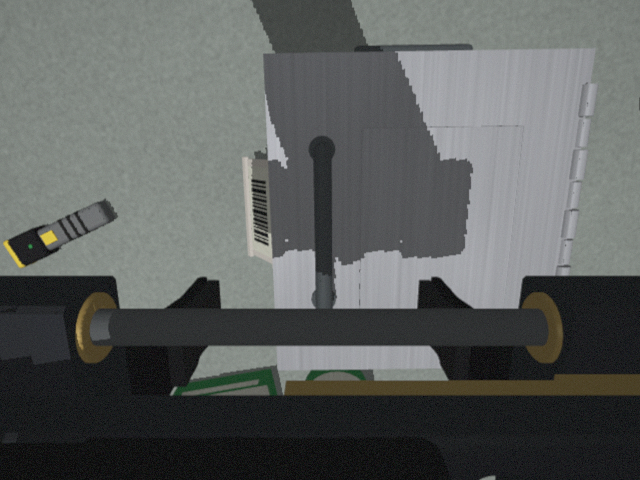

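The wrist view shows the bar from (322,150) to (324,300), between the open fingers. I'll go down and close.

{"method": "jog_arm", "body": {
  "steps": [
    [1,0.2,0.2,3,0,0,-0.8],
    [1,0.2,0.2,6,0,0,-0.8],
    [1,0.2,0.2,9,0,0,-0.8],
    [1,0.2,0.2,11,0,0,-0.8],
    [1,0.2,0.2,11.7,0,0,-0.8],
    [1,0.2,0.2,11.9,0,0,-0.8],
    [1,0.2,0.2,11.9,0,0,-0.8],
    [1,0.2,0.2,11.9,0,0,-0.8],
    [1,0.2,0.2,11.9,0,0,-0.8]
  ]
}}

```text
time: 17.57
eef_pos: [0.5279, 0.1237, 0.1816]
tcp_rot: [3.14, 0.002, 2.995]
contact_force: [0.2, -0.1, -0.2]
grip_width: 0.0868
grasp_force: 0.0
```

```bash
python3 - <<'E'
from h import *
go((.5271,.1234,.179,171.5))
E
```

```text
t 17.5667 pos [0.5279 0.1237 0.1816] rpy [1.7992e+02 1.2000e-01 1.7158e+02] F [ 0.2 -0.1 -0.2] w 0.0868 gf 0.0 q [-0.62  0.17  0.34  1.76 -0.06  1.22  1.16]
(0.5271, 0.1234, 0.179, 171.5) -> [ 0.07 -0.04  0.26] [0.1 0.1 0.1]
```

{"method": "jog_arm", "body": {
  "steps": [
    [0,0,0,0.1,0,0,0],
    [0,0,0,0.1,0,0,0],
    [0,0,0,0.1,0,0,0],
    [0,0,0,0.1,0,0,0],
    [0,0,0,0.1,0,0,0],
    [0,0,0,0.1,0,0,0],
    [0,0,0,0.1,0,0,0],
    [0,0,0,0.1,0,0,0],
    [0,0,0,0.1,0,0,0],
    [0,0,0,0.1,0,0,0]
  ]
}}

```text
time: 18.4
eef_pos: [0.527, 0.1234, 0.1791]
tcp_rot: [3.142, -0.0, 2.995]
contact_force: [-0.2, 0.6, 0.2]
grip_width: 0.0283
grasp_force: 0.0
```

{"method": "jog_arm", "body": {
  "steps": [
    [0,0,0,0,0,0,0],
    [0,0,0,0,0,0,0],
    [0,0,0,0,0,0,0],
    [0,0,0,0,0,0,0],
    [0,0,0,0,0,0,0],
    [0,0,0,0,0,0,0],
    [0,0,0,0,0,0,0]
  ]
}}

```text
time: 18.98
eef_pos: [0.5271, 0.1243, 0.1791]
tcp_rot: [3.141, 0.0, 2.996]
contact_force: [2.1, 4.7, -2.5]
grip_width: 0.0108
grasp_force: 30.0
```

```bash
python3 - <<'E'
from h import *
go()
for a in range(3,49,3):
    t=np.radians(a); d=195-(195*np.cos(t)-45*np.sin(t)); z=195*np.sin(t)+45*np.cos(t)-45
    print(a,round(d/10,2),round(z/10,2))
E
```

```text
t 18.9833 pos [0.5271 0.1243 0.1791] rpy [1.7994e+02 2.0000e-02 1.7163e+02] F [ 2.1  4.7 -2.5] w 0.0108 gf 29.997803668957204 q [-0.62  0.18  0.34  1.76 -0.06  1.22  1.16]
3 0.26 1.01
6 0.58 2.01
9 0.94 3.0
12 1.36 3.96
15 1.83 4.89
18 2.34 5.81
21 2.91 6.69
24 3.52 7.54
27 4.17 8.36
30 4.86 9.15
33 5.6 9.89
36 6.37 10.6
39 7.18 11.27
42 8.02 11.89
45 8.89 12.47
48 9.8 13.0
```

{"method": "jog_arm", "body": {
  "steps": [
    [0,0,0.25,-1,0,0,0],
    [0,0,0.6,-2,0,0,0],
    [0,0,0.95,-3,0,0,0],
    [0,0,1.35,-3.95,0,0,0],
    [0,0,1.85,-4.9,0,0,0],
    [0,0,2.35,-5.8,0,0,0],
    [0,0,2.9,-6.7,0,0,0],
    [0,0,2.9,-6.7,0,0,0],
    [0,0,2.9,-6.7,0,0,0],
    [0,0,2.9,-6.7,0,0,0]
  ]
}}

```text
time: 19.82
eef_pos: [0.5311, 0.1515, 0.2455]
tcp_rot: [-3.141, -0.0, 2.994]
contact_force: [2.5, 0.0, -6.9]
grip_width: 0.0107
grasp_force: 30.0
```

```bash
cat >> h.py <<'E'
def lid(g=(.5271,.1243,.1791)):
    s=telemetry.read_state(); e=s['eef_pos']-np.array(g); b=np.array([.15,.989]); d=.195-e[:2]@b; z=.045+e[2]
    print('lid deg',np.degrees(np.arctan2(z,d)-np.arctan2(.045,.195)),'r',np.hypot(d,z)*1000,'vs 200.1')
    t=np.radians(45); dt=.195*np.cos(t)-.045*np.sin(t); zt=.195*np.sin(t)+.045*np.cos(t)
    print('to 45: y',(d-dt)*100,'z',-(zt-z)*100)
E
python3 -c "
from h import *
go(); lid()"
```

```text
t 19.8167 pos [0.5311 0.1515 0.2455] rpy [-1.7996e+02 -3.0000e-02  1.7156e+02] F [ 2.5  0.  -6.9] w 0.0107 gf 29.99879390001297 q [-0.65  0.16  0.33  1.64 -0.05  1.36  1.11]
lid deg 20.637662525422957 r 201.17685251015791 vs 200.1
to 45: y 6.143570893383465 z -5.828167254035317
```

{"method": "jog_arm", "body": {
  "steps": [
    [0,0,0.6,-0.85,0,0,0],
    [0,0,1.25,-1.65,0,0,0],
    [0,0,1.95,-2.45,0,0,0],
    [0,0,2.7,-3.2,0,0,0],
    [0,0,3.45,-3.9,0,0,0],
    [0,0,4.25,-4.6,0,0,0],
    [0,0,5.1,-5.2,0,0,0],
    [0,0,6.0,-5.8,0,0,0],
    [0,0,6.0,-5.8,0,0,0],
    [0,0,6.0,-5.8,0,0,0]
  ]
}}

```text
time: 20.65
eef_pos: [0.5403, 0.2111, 0.3071]
tcp_rot: [3.142, 0.002, 2.994]
contact_force: [-5.4, -10.0, 7.8]
grip_width: 0.0107
grasp_force: 30.0
```

{"method": "jog_arm", "body": {
  "steps": [
    [0,0,0,0,0,0,0],
    [0,0,0,0,0,0,0],
    [0,0,0,0,0,0,0],
    [0,0,0,0,0,0,0],
    [0,0,0,0,0,0,0],
    [0,0,0,0,0,0,0]
  ]
}}

```text
time: 21.15
eef_pos: [0.5402, 0.2105, 0.3067]
tcp_rot: [-3.141, 0.001, 2.994]
contact_force: [-4.3, -9.5, 6.8]
grip_width: 0.011
grasp_force: 30.0
```

```bash
python3 - <<'E'
from h import *
go(); lid()
b=np.array([.15,.989])
for n in ('scene','top'):
    p,d,c=snap(n,n+'5.png'); C=cloud(c,d); q=C[...,:2]-np.array([.539,.1993]); X=q@b; Y=q@np.array([-b[1],b[0]])
    m=(d>0)&(X>-40e-3)&(X<.1)&(abs(Y)>.07)&(abs(Y)<.12)&(C[...,2]>.165)&(C[...,2]<.33)
    A=np.c_[X[m],C[...,2][m]]; k=np.polyfit(A[:,0],A[:,1],1); r=abs(A[:,1]-np.polyval(k,A[:,0]))<.015; k=np.polyfit(A[r,0],A[r,1],1)
    print(n,m.sum(),r.sum(),'lid angle',-np.degrees(np.arctan(k[0])))
cv2.imwrite('pics/s5c.png',cv2.imread('pics/scene5.png'))
E
```

```text
t 21.15 pos [0.5402 0.2105 0.3067] rpy [-1.7999e+02  7.0000e-02  1.7152e+02] F [-4.3 -9.5  6.8] w 0.011 gf 30.002464950084686 q [-0.7   0.2   0.3   1.47 -0.06  1.49  1.02]
lid deg 45.030033680095556 r 203.51001795395948 vs 200.1
to 45: y 0.1703599697277111 z 0.29270376924213914
scene 497 495 lid angle 44.31819819443239
top 1413 1413 lid angle 44.37828736098954
```

View pics/scene5.png

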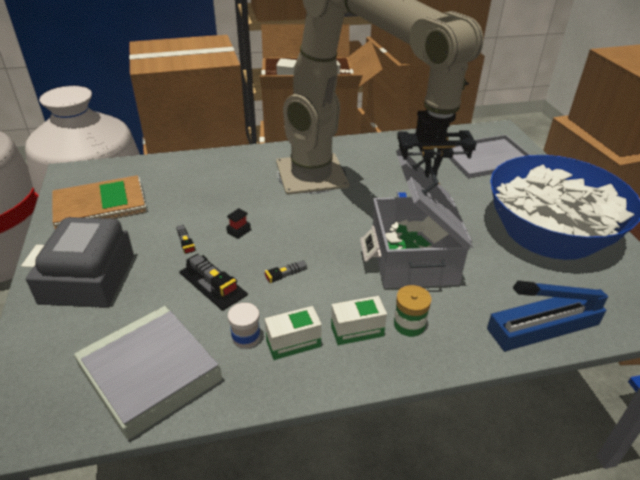

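The scene view shows the lid held open with the gripper on the bar at (432,165); the docked scanner and the other things haven't moved. Depth gives about 44.4°, so I'll trim slightly and relieve the radial pull.

{"method": "jog_arm", "body": {
  "steps": [
    [0,0,0.1,0.1,0,0,0],
    [0,0,0.2,0.2,0,0,0],
    [0,0,0.3,0.2,0,0,0],
    [0,0,0.3,0.2,0,0,0],
    [0,0,0.3,0.2,0,0,0],
    [0,0,0.3,0.2,0,0,0],
    [0,0,0.3,0.2,0,0,0],
    [0,0,0.3,0.2,0,0,0],
    [0,0,0.3,0.2,0,0,0],
    [0,0,0.3,0.2,0,0,0]
  ]
}}

```text
time: 22.08
eef_pos: [0.5404, 0.2113, 0.307]
tcp_rot: [-3.14, 0.002, 2.991]
contact_force: [-15.2, -18.5, 24.1]
grip_width: 0.0106
grasp_force: 30.0
```

```bash
python3 - <<'E'
from h import *
go(); lid()
b=np.array([.15,.989])
for n in ('scene','top'):
    p,d,c=snap(n); C=cloud(c,d); q=C[...,:2]-np.array([.539,.1993]); X=q@b; Y=q@np.array([-b[1],b[0]])
    m=(d>0)&(X>-40e-3)&(X<.1)&(abs(Y)>.07)&(abs(Y)<.12)&(C[...,2]>.165)&(C[...,2]<.33)
    k=np.polyfit(X[m],C[...,2][m],1); print(n,'lid angle',-np.degrees(np.arctan(k[0])))
E
```

```text
t 22.0833 pos [0.5404 0.2113 0.307 ] rpy [-1.7992e+02  1.0000e-01  1.7139e+02] F [-15.2 -18.5  24.1] w 0.0106 gf 30.013242065906525 q [-0.7   0.2   0.3   1.46 -0.06  1.49  1.01]
lid deg 45.26070316857471 r 203.35663042092057 vs 200.1
to 45: y 0.09270165479732806 z 0.32290707983303746
scene lid angle 44.41708830030498
top lid angle 44.605057930237834
```

The force rose, so the bar needs more radius. I'll ease back outward.

{"method": "jog_arm", "body": {
  "steps": [
    [0,0,-0.05,-0.15,0,0,0],
    [0,0,-0.1,-0.3,0,0,0],
    [0,0,-0.15,-0.45,0,0,0],
    [0,0,-0.15,-0.45,0,0,0],
    [0,0,-0.15,-0.45,0,0,0],
    [0,0,-0.15,-0.45,0,0,0],
    [0,0,-0.15,-0.45,0,0,0],
    [0,0,-0.15,-0.45,0,0,0],
    [0,0,-0.15,-0.45,0,0,0],
    [0,0,-0.15,-0.45,0,0,0]
  ]
}}

```text
time: 23.02
eef_pos: [0.5404, 0.2124, 0.308]
tcp_rot: [-3.141, 0.001, 2.994]
contact_force: [-2.1, -6.9, 3.6]
grip_width: 0.0114
grasp_force: 30.0
```

```bash
python3 - <<'E'
from h import *
go(); lid()
b=np.array([.15,.989])
for n in ('scene','top'):
    p,d,c=snap(n); C=cloud(c,d); q=C[...,:2]-np.array([.539,.1993]); X=q@b; Y=q@np.array([-b[1],b[0]])
    m=(d>0)&(X>-40e-3)&(X<.1)&(abs(Y)>.07)&(abs(Y)<.12)&(C[...,2]>.165)&(C[...,2]<.33)
    k=np.polyfit(X[m],C[...,2][m],1); print(n,'lid angle',-np.degrees(np.arctan(k[0])))
E
```

```text
t 23.0167 pos [0.5404 0.2124 0.308 ] rpy [-1.7999e+02  5.0000e-02  1.7154e+02] F [-2.1 -6.9  3.6] w 0.0114 gf 29.99994546175003 q [-0.7   0.2   0.3   1.46 -0.06  1.49  1.02]
lid deg 45.680369916191516 r 203.58740615483805 vs 200.1
to 45: y -0.022253538319241817 z 0.42052384966589085
scene lid angle 44.87368362784199
top lid angle 44.97077860244575
```

```bash
python3 -c "
from h import *
print(robot.finish_job())"
```

```text
the job is handed in; nothing more can be done
None
```

I held the scanner on the ticket from about 10 cm for over 3 s and put it back in its dock the same way round. I handed the job in at about 23 s with the gripper holding the lid at about 45° (44.9° from the cameras, 45.7° from the arm). I have no confirmation that the lot was booked, and the hand-in returned no verdict.

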